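Draw the seasoning caddy out of its dock and hold it up level

ROBOT

A 6-joint arm with a two-finger parallel gripper is mounted at the origin on a cart in front of the work surface, level with it; the furniture and walls round the work are solid. World frame = base frame: x ahead of the robot, y to its left, z up, the work surface at z = 0. Lengths are in m, angles in rad, forces in N, time in s.
With the tool pointing down it reaches from about 0.35 to 0.85 m from the base axis. Payload 8.1 kg.
Tool frame: the origin (TCP) lies at the very end of the fingers, on their centre line; the grasp point (between the pads) lies robot.tcp_to_grasp behind it (robot.tcp_to_grasp is the distance from the TCP to the grasp point, in m); z points along the fingers, y is the line along which they close (so a half turn about z gives the same grasp; the last joint's range is limited). The gripper opens to 93 mm and grips with 3 to 60 N. Pads are 15 mm wide; open, the fingers measure 128 mm over their backs; the gripper's body (75 mm by 188 mm) begins 65 mm behind the grasp point.
Start: joints at [1.1, 0.13, 1.488, -0, 1.523, -0.085], TCP at [0.226, 0.556, 0.186] pointing down, gripper open.
Joint ranges: [-2.96, 2.96], [-0.89, 2.26], [0.02, 2.5], [-1.34, 4.48], [0, 2.73], [-2.66, 2.66]. Speed limits (rad/s): [2.39, 2.39, 2.79, 3.14, 3.14, 3.14].

INTERFACE

Orientations are given as a rotation vector (axis times angle).
In Python, from plant import robot gives the robot as it stands. The module is installed in compiled form; this text tells all that it offers.
- The arm moves only by the shell command python3 -m pendant 'ROWS' [FORCE]. ROWS is JSON, a list that holds one entry, the list of rows, each a list of 5 numbers: the opening, from 0 (shut) to 1 (fully open), then the shift along the tool's x, y, z in cm, then the turn about the tool's z in degrees. In form: [[[fingers, x, y, z, roll], ...]]. A call has 1 to 8 rows; each row shifts and turns the commanded pose from where the row before left it, along the tool's axes as they then stand; what a row does not reach is not made up. A row lasts 1/10 s, in which the tool goes at most 50 mm and 8.59 degrees, less where a joint would pass 70% of its speed; a pose out of reach is approached as far as the arm can. A call is refused whole if a number of a shift passes 5 or a number of a turn 8.59, either way. A call with a gripper value outside its range is refused whole. The fingers move at their own pace and stop on an object; FORCE is the grip in N (left out, the last holds). Time passes only in rows, so rows that do not move let the fingers close. It gives the time, the measured TCP pose, the force, the opening and the grip force at its end, in the units of the state.
- robot.read_state(): the state, without advancing time (a new reading comes with each control period).
- robot.read_camera(name): name is "scene" or "top" or "wrist"; returns a dict with "img" (384x512x3 uint8, blue, green, red), "K" (3x3 intrinsics, pixels), "pose" (4x4, takes a point from camera to world coordinates). Camera axes: x right, y up, looking along -z (the intrinsics and any distortion apply to the point x, -y, -z); pixel columns grow to the right and rows downward; lengths in m; the calibration is good to about 2 mm. The wrist camera is an equidistant fisheye: a pixel r from the principal point sees the ray r / f radians off the axis. A picture is of the moment at which its call begins. There is no depth.
- robot.close_job(): hands the job in; it is judged then, once.
The state is a dict: "t": time; "q": joint angles; "dq": joint speeds; "joint_torque": joint torques, N m; "tool_pos": TCP position; "orientation": TCP orientation; "force": force on the tool from outside, world axes, zero at the start; "wrist_torque": the same for the moment, N m; "opening": finger opening in m; "gripper_force": force on a finger pad.
Only numpy, scipy, OpenCV 4.12 (cv2) and the standard library are available. Lean on these libraries where they do the work, as an engineer would, in place of code of your own. Each camera call takes 0.05 s, during which the arm holds its last target. There are 200 camera calls.

TASK

Take the seasoning caddy by its wooden grip bar, slide it along the worktop straight out of the dock, whose lips hold its board down, and then lift it level, with the spice jar and the herb jar still standing in their wells, until its board is about 12 cm above the worktop. Finish while holding it there, still and level: do not put it down or let go. Leave the mug, the tumbler, the honey jar and the fish tin where they stand.

Things in the scene. Friction and masses are not known exactly. Their poses are not given: they have to be found in the camera images.
- caddy_grip (a point): middle of the caddy's grip bar, a pale wooden bar on a steel post, 18 mm thick (x), 54 mm long (y), 24 mm high: the place to grip. 152 mm above the caddy's underside, over its middle; x square to the bar, y along it, z up. Caddy with jars: 0.4 to 0.8 kg, loose, flat on the worktop
- caddy_board (a point): middle of the underside of the caddy's pale wooden board, same axes: 130 mm (x) by 180 mm (y), 10 mm thick. On it, 44 mm either side of the post along y, stand two round steel wells, 50 mm wide inside and 30 mm deep, with a jar loose in each; the jars reach at most 116 mm above the underside
- dock: dark wooden parking dock fixed on the worktop, 22 mm high: two rails along its x axis, 188 mm apart inside (4 mm play each side of the board), a stop at their +x end, no floor, open at -x. Origin: on the worktop where the caddy's middle lies when fully parked, z up; the caddy starts up to 20 mm further out (-x), turned as the dock
- dock_mouth (a point): the dock's open end: on its centre line, 22 mm up, where the lips begin, same axes as the dock. From here 68 mm towards +x, a lip on each rail reaches 6 to 14 mm over the board's side edge, 5 mm above it. The board can rise only when drawn out along the dock's -x until the caddy's middle is 65 mm or more from the dock's origin
- spice_jar: spice jar with a red cap, 45 mm wide, 106 mm high, loose in one of the two wells; origin under its centre, z up (other red-capped jars stand at the back wall)
- herb_jar: jar of dried herbs with a green cap, 44 mm wide, 100 mm high, loose in the other well; origin under its centre, z up
- mug_a: white mug with a leaf pattern, 82 mm wide (112 mm with handle), 94 mm high, a bystander left of the work; origin at its underside
- tumbler: clear glass tumbler, 81 mm wide, 91 mm high, a bystander right of the work; origin under its centre
- honey_jar: honey jar with a red lid, 62 mm wide, 86 mm high, a bystander left behind the work; origin under its centre
- fish_tin: flat round tin with a turquoise label, 86 mm wide, 40 mm high, a bystander right of the work; origin under its centre
Mind the look-alikes: they are no part of the job. Leave any black, pink or purple look-alike of the herb_jar alone.

How it is judged:
By the outcome, as a careful person would: the job done as asked, in the order asked, and still so for the second after the job is handed in, while the arm keeps its last pose, push and grip.
It also fails if it takes over 35 s, if anything falls off the work surface, if the arm or the gripper's body presses on something with over 40 N, if the wrist force passes 120 N, or if a joint passes its speed limit or range.

## Working session

There is one attempt and no reset: what is moved stays moved. The work goes in short steps, Python scripts to look and compute and a shell command to move; the robot and the scene stay as the last step left them, time stands still between calls to the robot, and variables do not carry over. Pictures are saved under pics/ and viewed, at most 10 in all, crops included, and the job is handed in when it is done.

```bash
mkdir -p pics
python3 - <<'E'
from plant import robot
import cv2,numpy as np
print(robot.tcp_to_grasp, robot.read_state())
for n in("scene","top"):
    c=robot.read_camera(n);cv2.imwrite(f"pics/{n}0.png",c["img"]);print(n,c["K"].round(1).tolist(),c["pose"].round(3).tolist(),[k for k in c])
E
```

```text
0.0188 {'t': 0.0, 'q': array([ 1.09958378e+00,  1.31132521e-01,  1.48928054e+00,  2.96727356e-07,
        1.52297888e+00, -8.53829295e-02]), 'dq': array([-0.00035781,  0.00096214, -0.00161727, -0.00066357, -0.00209805,
        0.00076823]), 'joint_torque': array([ 1.02679242e-03, -5.59836388e+01, -4.91762674e+01,  7.67429033e-02,
        3.51214490e-02, -1.88934687e-04]), 'tool_pos': array([0.22548352, 0.55534893, 0.18490391]), 'orientation': array([-6.02212515e-01, -3.08282821e+00,  2.71701132e-03]), 'force': array([ 0.05266029, -0.69490282,  0.23827176]), 'wrist_torque': array([-0.02282882,  0.00278965, -0.06129121]), 'gripper_force': 0.0, 'opening': 0.09298780038326575}
scene [[353.5, 0.0, 257.5], [0.0, 353.5, 195.5], [0.0, 0.0, 1.0]] [[0.673, 0.368, -0.642, -0.162], [-0.74, 0.361, -0.568, -0.647], [0.022, 0.857, 0.515, 0.71], [0.0, 0.0, 0.0, 1.0]] ['img', 'K', 'pose']
top [[358.0, 0.0, 257.6], [0.0, 358.0, 188.5], [0.0, 0.0, 1.0]] [[-0.01, 0.99, -0.143, 0.419], [-1.0, -0.01, 0.0, -0.006], [-0.001, 0.143, 0.99, 1.284], [0.0, 0.0, 0.0, 1.0]] ['img', 'K', 'pose']
```

View pics/scene0.png

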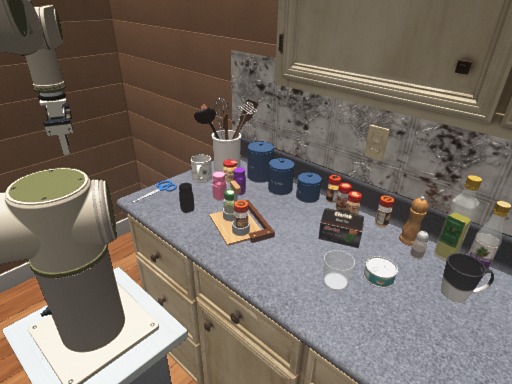

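View pics/top0.png

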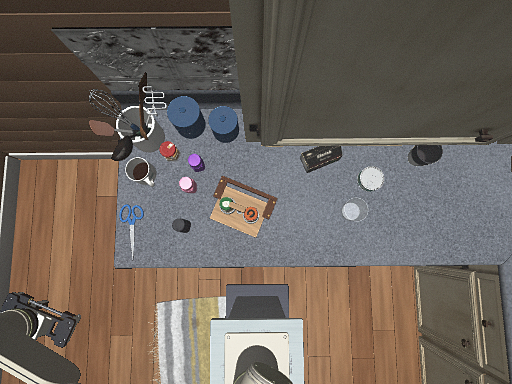

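Scene: the caddy is at about (238,222), the dock at (262,222). Top: board at about (240,210), green cap at (227,204), red cap at (251,214), dock stop at (247,190). Now a close crop of both views.

Run:
```python
import cv2,numpy as np
a=cv2.imread("pics/top0.png")[165:245,195:295];b=cv2.imread("pics/scene0.png")[165:253,195:285]
a=cv2.resize(a,(400*1,320),interpolation=2);b=cv2.resize(b,(400,391),interpolation=2)
o=np.zeros((391,800,3),np.uint8);o[:320,:400]=a;o[:,400:]=b
cv2.imwrite("pics/crop1.png",o)
```

```text
(no output)
```

View pics/crop1.png

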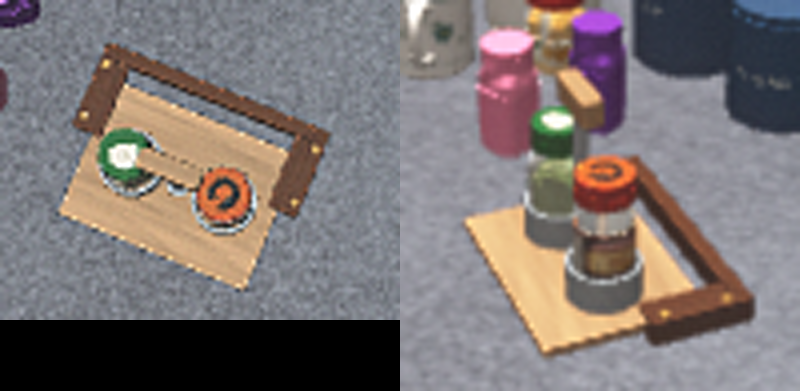

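The crop shows the caddy in the dock: green cap on the left well, red cap on the right, and the pale bar between them (crop (138..205, 150..180)). Look-alikes of the herb jar in the top view: pink (187,185), purple (195,162), black (181,226). The bar at about (238,206) is the only pale bar.

```bash
cat > h.py <<'E'
import cv2,numpy as np
def ray(c,u,v):
    K=c["K"];d=np.array([(u-K[0,2])/K[0,0],-(v-K[1,2])/K[1,1],-1.]);return c["pose"][:3,3],c["pose"][:3,:3]@d
def onz(c,u,v,z):
    o,d=ray(c,u,v);return o+d*(z-o[2])/d[2]
E
python3 - <<'E'
from plant import robot
from h import *
c=robot.read_camera("top");s=robot.read_camera("scene")
p=lambda x,y,z:onz(c,195+(x+.5)/4-.5,165+(y+.5)/4-.5,z)[:2]
q=lambda x,y,z:onz(s,195+(x-400)/4.444,165+y/4.444,z)[:2]
pr=lambda n,a,b:print(n,a.round(4),b.round(4),"mid",((a+b)/2).round(4),"len",np.linalg.norm(a-b).round(4),"dirdeg",np.degrees(np.arctan2(*(a-b)[::-1])).round(1))
pr("stop back",p(112,44,.022),p(329,132,.022))
pr("mouth",p(76,126,.022),p(294,218,.022))
pr("board front",p(60,212,.01),p(246,289,.01))
pr("boardside R",p(275,212,.01),p(246,289,.01))
pr("caps",p(125,155,.112),p(222,195,.118))
# masks: caps by colour
hsv=cv2.cvtColor(c["img"],cv2.COLOR_BGR2HSV)
def cen(lo,hi):
    m=cv2.inRange(hsv,lo,hi);m[:190]=0;m[230:]=0;m[:,:205]=0;m[:,275:]=0
    n,l,st,ce=cv2.connectedComponentsWithStats(m);i=1+st[1:,4].argmax();return ce[i],st[i]
g,rd=cen((45,80,30),(85,255,255)),cen((3,170,150),(12,255,255));print(g,rd)
# bar end centres at z top .164
pr("bar top",p(140,153,.164),p(204,178,.164))
# scene bar: top face near end corner region
pr("bar scene top", q(566,75,.164),q(592,104,.164))
for n,a in(("mug",(138,170)),("pink",(187,185)),("purple",(195,162)),("black",(181,226)),("tin",(371,178)),("tumbler",(355,209)),("honey",(168,150))): print(n,onz(c,*a,.09)[:2].round(3))
E
```

```text
stop back [0.6501 0.1176] [ 0.5689 -0.0752] mid [0.6095 0.0212] len 0.2093 dirdeg 67.2
mouth [0.5765 0.1493] [ 0.493  -0.0431] mid [0.5347 0.0531] len 0.2097 dirdeg 66.6
board front [0.5011 0.1644] [ 4.317e-01 -3.000e-04] mid [0.4664 0.082 ] len 0.1787 dirdeg 67.1
boardside R [ 0.4992 -0.0267] [ 4.317e-01 -3.000e-04] mid [ 0.4655 -0.0135] len 0.0725 dirdeg -21.3
caps [0.5408 0.0977] [0.5067 0.018 ] mid [0.5238 0.0579] len 0.0867 dirdeg 66.8
(array([224.85714286, 202.62857143]), array([220, 197,  12,  13,  70], dtype=int32)) (array([250.80357143, 213.16071429]), array([245, 207,  12,  13,  56], dtype=int32))
bar top [0.5369 0.0813] [0.5167 0.0311] mid [0.5268 0.0562] len 0.0541 dirdeg 68.1
bar scene top [0.5243 0.0695] [0.5078 0.0266] mid [0.516 0.048] len 0.0459 dirdeg 68.9
mug [0.66  0.398]
pink [0.607 0.231]
purple [0.686 0.205]
black [0.469 0.248]
tin [ 0.625 -0.391]
tumbler [ 0.52  -0.332]
honey [0.729 0.298]
```

```bash
cat >> h.py <<'E'
from scipy.spatial.transform import Rotation as R
def need(robot,p,yawy):
    s=robot.read_state();M=R.from_rotvec(s["orientation"]).as_matrix()
    d=np.array(p)-s["tool_pos"];y=np.array([np.cos(yawy),np.sin(yawy),0])
    l=M.T@y; a=np.degrees(np.arctan2(-l[0],l[1])); a=(a+90)%180-90
    r=np.radians(a);M2=M@R.from_rotvec([0,0,r]).as_matrix()
    print("t",s["t"],"q",s["q"].round(2),"pos",s["tool_pos"].round(4),"z",M[:,2].round(4),"roll deg",a.round(2),"\nshift cm before roll",(M.T@d*100).round(2),"after roll",(M2.T@d*100).round(2),"F",s["force"].round(1),"open",s["opening"])
E
python3 - <<'E'
from plant import robot
from h import *
need(robot,[.526,.057,.21],np.radians(-23))
E
```

```text
t 0.2 q [ 1.1   0.13  1.49 -0.    1.52 -0.09] pos [0.2256 0.5556 0.1853] z [-5.e-04 -1.e-03 -1.e+00] roll deg -89.1 
shift cm before roll [-46.59 -34.89  -2.44] after roll [ 34.16 -47.14  -2.44] F [-0.2 -0.1  0.4] open 0.09318902014925558
```

```bash
python3 -m pendant '[[[1,0,0,-1,8.5],[1,0,0,-1,8.5],[1,0,0,-0.5,8.5],[1,0,0,0,8.5],[1,0,0,0,8.5],[1,0,0,0,8.5],[1,0,0,0,8.5],[1,0,0,0,8.5]]]' 50 && python3 -m pendant '[[[1,-1,2,0,8.5],[1,-1.5,2,0,8.5],[1,-2,3,0,5.9],[1,-2.5,3.5,0,0],[1,-2.5,3.5,0,0],[1,-2.5,3.5,0,0],[1,-2.5,3.5,0,0],[1,-2.5,3.5,0,0]]]'
python3 - <<'E'
from plant import robot
from h import *
need(robot,[.526,.057,.21],np.radians(-23))
E
```

```text
t: 1.0
tool_pos: [0.2257, 0.5558, 0.2106]
orientation: [2.23, 2.213, -0.001]
force: [0.1, 0.5, 0.4]
opening: 0.093
gripper_force: 0.0
t: 1.8
tool_pos: [0.3988, 0.3151, 0.2109]
orientation: [2.62, 1.734, 0.0]
force: [0.9, 0.5, 0.2]
opening: 0.0931
gripper_force: 0.0
t 1.8 q [ 0.57 -0.13  1.7  -0.    1.57  0.97] pos [0.3988 0.3151 0.2109] z [ 1.e-04  0.e+00 -1.e+00] roll deg 0.01 
shift cm before roll [-18.79  21.79   0.09] after roll [-18.79  21.79   0.09] F [0.9 0.5 0.2] open 0.09310770343958674
```

```bash
python3 -m pendant '[[[1,-2.7,3.1,0,0],[1,-2.7,3.1,0,0],[1,-2.7,3.1,0,0],[1,-2.7,3.1,0,0],[1,-2.7,3.1,0,0],[1,-2.7,3.1,0,0],[1,-2.6,3.2,0,0],[1,0,0,0,0]]]'
python3 - <<'E'
from plant import robot
from h import *
need(robot,[.526,.057,.21],np.radians(-23))
c=robot.read_camera("wrist");print(c["K"].round(1).tolist(),c["pose"].round(3).tolist());cv2.imwrite("pics/w1.png",c["img"])
c=robot.read_camera("scene");cv2.imwrite("pics/s1.png",c["img"])
E
```

```text
t: 2.6
tool_pos: [0.5268, 0.0541, 0.2105]
orientation: [2.623, 1.727, -0.001]
force: [-0.4, -0.0, 0.8]
opening: 0.0931
gripper_force: 0.0
t 2.6 q [ 0.01 -0.07  1.65 -0.    1.56  0.41] pos [0.5268 0.0541 0.2105] z [-1.0e-04 -1.6e-03 -1.0e+00] roll deg -0.27 
shift cm before roll [ 0.23 -0.18  0.05] after roll [ 0.23 -0.18  0.05] F [-0.4 -0.   0.8] open 0.09313741602859207
[[297.3, 0.0, 257.6], [0.0, 297.3, 192.1], [0.0, 0.0, 1.0]] [[0.919, 0.381, 0.103, 0.555], [-0.395, 0.887, 0.24, 0.121], [0.0, -0.261, 0.965, 0.41], [0.0, 0.0, 0.0, 1.0]]
```

View pics/w1.png

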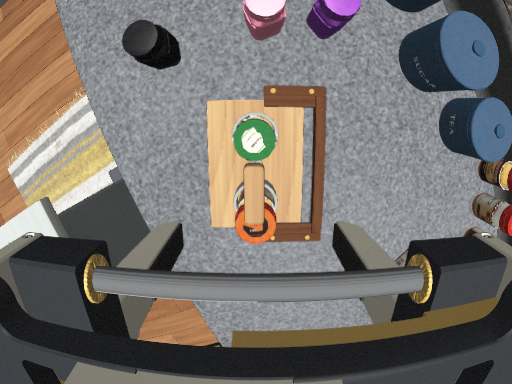

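The wrist view shows the bar's top at (244–264, 165–228), under the fingers; the dock stop is to the right (320) and the mouth at x≈264. The caddy's board runs from x≈208 to 303.

```bash
cat >> h.py <<'E'
def fish(c,u,v,z):
    K=c["K"];x=(u-K[0,2])/K[0,0];y=(v-K[1,2])/K[1,1];r=np.hypot(x,y)+1e-12
    d=c["pose"][:3,:3]@np.array([np.sin(r)*x/r,-np.sin(r)*y/r,-np.cos(r)]);o=c["pose"][:3,3]
    return o+d*(z-o[2])/d[2]
E
python3 - <<'E'
from plant import robot
from h import *
c=robot.read_camera("wrist")
x=np.array([np.cos(np.radians(-23)),np.sin(np.radians(-23))]);y=np.array([-x[1],x[0]])
for n,a,z in (("bar ends",[(254,165),(254,228)],.164),("bar sides",[(244,195),(264,195)],.164),("board front",[(207,101),(210,227)],.01),("mouth",[(264,106),(271,240)],.022),("stop in",[(313,107),(311,222)],.022),("stop out",[(326,87),(322,240)],.022)):
    P=[fish(c,*q,z)[:2] for q in a];d=P[1]-P[0]
    print(n,(sum(P)/2).round(4),"len",np.linalg.norm(d).round(4),"deg",np.degrees(np.arctan2(d[1],d[0])).round(1)%180,"dock x,y:",((sum(P)/2)@x).round(4),((sum(P)/2)@y).round(4))
E
```

```text
bar ends [0.5227 0.0607] len 0.0565 deg 66.7 dock x,y: 0.4574 0.2601
bar sides [0.5235 0.0627] len 0.0172 deg 156.9 dock x,y: 0.4574 0.2623
board front [0.4623 0.0866] len 0.1788 deg 66.3 dock x,y: 0.3918 0.2604
mouth [0.5334 0.0437] len 0.1857 deg 70.2 dock x,y: 0.4739 0.2487
stop in [0.5939 0.0326] len 0.1582 deg 68.0 dock x,y: 0.5339 0.2621
stop out [0.6099 0.0253] len 0.2138 deg 67.9 dock x,y: 0.5515 0.2616
```

```bash
python3 -m pendant '[[[1,0.4,-0.4,0,0],[1,0,0,2,0],[1,0,0,2,0],[1,0,0,2,0],[1,0,0,1.2,0],[1,0,0,0.5,0],[1,0,0,0,0]]]'
python3 - <<'E'
from plant import robot
from h import *
need(robot,[.524,.0595,.133],np.radians(-23))
c=robot.read_camera("wrist");cv2.imwrite("pics/w2.png",c["img"])
E
```

```text
t: 3.45
tool_pos: [0.5229, 0.0643, 0.1336]
orientation: [-2.619, -1.735, 0.001]
force: [-0.0, -0.1, -0.2]
opening: 0.093
gripper_force: 0.0
t 3.45 q [ 0.03 -0.04  1.76  0.    1.42  0.43] pos [0.5229 0.0643 0.1336] z [-8.e-04  1.e-04 -1.e+00] roll deg 0.05 
shift cm before roll [-0.4   0.29  0.06] after roll [-0.4   0.29  0.06] F [-0.  -0.1 -0.2] open 0.09303648514004419
```

View pics/w2.png

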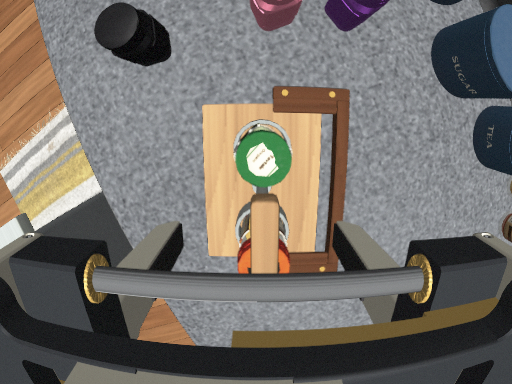

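The bar is at columns 251–278, its far end at row 194. The fingers straddle it, centred slightly left of it.

Run:
```python
from plant import robot
from h import *
c=robot.read_camera("wrist")
a,b,e=[fish(c,*q,.164)[:2] for q in((250.5,230),(278.5,230),(265,194))]
print(a,b,np.linalg.norm(a-b),"end",e,"centre from end",e-.027*np.array([.39,.92]))
need(robot,[.524,.0595,.133],np.radians(-23))
```

```text
[0.5200255  0.06860945] [0.53589099 0.06184591] 0.017247014225123102 end [0.53704699 0.08635453] centre from end [0.52651699 0.06151453]
t 3.55 q [ 0.02 -0.04  1.75  0.    1.42  0.43] pos [0.5239 0.064  0.1349] z [ 1.3e-03  1.0e-04 -1.0e+00] roll deg 0.02 
shift cm before roll [-0.41  0.19  0.19] after roll [-0.41  0.19  0.19] F [-1.4  0.4  0.2] open 0.09342937641576796
```

```bash
python3 -m pendant '[[[1,-0.2,0.35,0.1,0],[1,0,0,0,0],[0,0,0,0,0],[0,0,0,0,0],[0,0,0,0,0],[0,0,0,0,0],[0,0,0,0,0],[0,0,0,0,0]]]' 50; python3 -m pendant '[[[0,0,0,0,0],[0,0,0,0,0]]]'
```

```text
t: 4.35
tool_pos: [0.5258, 0.0605, 0.133]
orientation: [2.62, 1.734, 0.0]
force: [0.2, -0.5, -0.1]
opening: 0.0496
gripper_force: 0.0
t: 4.55
tool_pos: [0.5258, 0.0605, 0.1329]
orientation: [-2.62, -1.734, 0.0]
force: [0.8, 0.6, -0.5]
opening: 0.0336
gripper_force: 0.0
```

```bash
python3 -m pendant '[[[0,0,0,0,0],[0,0,0,0,0],[0,0,0,0,0],[0,0,0,0,0],[0,0,0,0,0]]]'
```

```text
t: 5.05
tool_pos: [0.5258, 0.0605, 0.1329]
orientation: [-2.62, -1.734, -0.0]
force: [-0.4, 0.3, 0.3]
opening: 0.0008
gripper_force: 0.0
```

The fingers shut on nothing, so I look before moving.

Run:
```python
from plant import robot
from h import *
w=robot.read_camera("wrist")["img"];s=robot.read_camera("scene")["img"]
s=cv2.resize(s[130:250,180:300],(384,384),interpolation=2)
t=cv2.resize(w[100:340,140:400],(416,384),interpolation=2)
cv2.imwrite("pics/m1.png",np.hstack([t,s]))
print(robot.read_state()["opening"])
```

```text
0.0003965417877742889
```

View pics/m1.png

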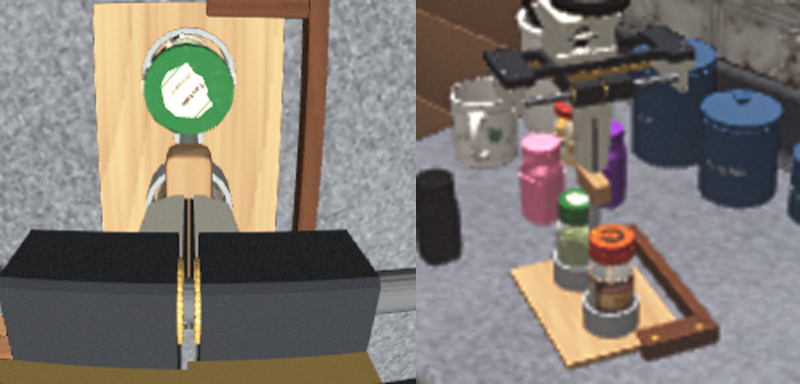

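```bash
cat >> h.py <<'E'
def proj(c,p,f=False):
    K=c["K"];v=c["pose"][:3,:3].T@(np.array(p)-c["pose"][:3,3]);x,y,z=v[0],-v[1],-v[2]
    if f: r=np.hypot(x,y);k=np.arctan2(r,z)/r
    else: k=1/z
    return (K[:2,2]+K[[0,1],[0,1]]*np.array([x,y])*k).round(1)
E
python3 - <<'E'
from plant import robot
from h import *
w=robot.read_camera("wrist");s=robot.read_camera("scene");t=robot.read_camera("top")
tp=robot.read_state()["tool_pos"]
x=np.array([.9205,-.39,0]);y=np.array([.39,.9205,0])
for n,p in(("tcp",tp),("tcp+5cm up",tp+[0,0,.05])): 
    print(n,"wrist",proj(w,p,1),"scene",proj(s,p),"scenecrop",(proj(s,p)-[180,130])*3.2,"top",proj(t,p))
for z in(.140,.164):
  for e in(-.027,.027): 
    p=np.array([.526,.060,z])+e*y;print("bar",z,e,"w",proj(w,p,1),"wcrop",(proj(w,p,1)-[140,100])*1.6,"scenecrop",(proj(s,p)-[180,130])*3.2)
sc=s["img"];big=cv2.resize(sc[140:220,195:275],(400,400),interpolation=cv2.INTER_CUBIC)
b2=cv2.resize(w["img"][150:310,190:350],(400,400),interpolation=cv2.INTER_CUBIC)
cv2.imwrite("pics/m2.png",np.hstack([big,b2]))
E
```

```text
tcp wrist [258.4 217.8] scene [234.8 191.1] scenecrop [175.36 195.52] top [236.8 207.2]
tcp+5cm up wrist [258.6 248.5] scene [234.6 177.4] scenecrop [174.72 151.68] top [235.9 205.8]
bar 0.14 -0.027 w [258.9 256.5] wcrop [190.24 250.4 ] scenecrop [185.92 202.24]
bar 0.14 0.027 w [258.9 183.7] wcrop [190.24 133.92] scenecrop [166.08 177.28]
bar 0.164 -0.027 w [259.  273.4] wcrop [190.4  277.44] scenecrop [185.6  181.12]
bar 0.164 0.027 w [259.1 193.2] wcrop [190.56 149.12] scenecrop [165.76 156.8 ]
```

View pics/m2.png

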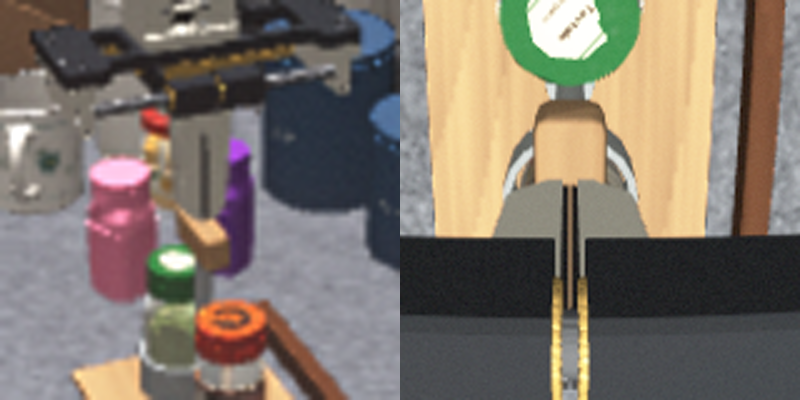

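Run:
```python
from plant import robot
from h import *
w=robot.read_camera("wrist");s=robot.read_camera("scene")
st=robot.read_state();tp=st["tool_pos"];M=R.from_rotvec(st["orientation"]).as_matrix();print(tp,st["force"],st["opening"],M[:,1])
for h in(0,.01,.02,.03,.04,.05):
    q=tp-M[:,2]*h
    print(h,[proj(w,q+M[:,1]*a+M[:,0]*b,1).tolist() for a,b in((-.0465,.0075),(.0465,.0075),(-.064,.0075),(.064,.0075),(0,.0075),(0.0175,.0075))],"scenecrop",(proj(s,q)-[195,140])*5)
```

```text
[0.52581354 0.0604509  0.13291892] [ 0.01568315 -0.36484988 -0.28186125] 0.00039100785798673317 [ 9.20473801e-01 -3.90804275e-01  4.95516106e-06]
0 [[193.4, 207.6], [323.3, 207.6], [170.1, 207.4], [346.5, 207.4], [258.4, 207.8], [283.2, 207.8]] scenecrop [199.  255.5]
0.01 [[190.4, 212.1], [326.3, 212.1], [166.2, 211.8], [350.5, 211.8], [258.4, 212.4], [284.4, 212.4]] scenecrop [199. 242.]
0.02 [[187.2, 217.0], [329.6, 217.0], [161.9, 216.6], [354.8, 216.6], [258.4, 217.5], [285.7, 217.4]] scenecrop [198.5 228.5]
0.03 [[183.6, 222.4], [333.2, 222.4], [157.3, 221.9], [359.5, 221.9], [258.5, 223.1], [287.2, 223.0]] scenecrop [198.5 215. ]
0.04 [[179.7, 228.4], [337.2, 228.4], [152.2, 227.7], [364.6, 227.7], [258.5, 229.3], [288.8, 229.2]] scenecrop [198.5 201. ]
0.05 [[175.4, 235.1], [341.6, 235.0], [146.6, 234.1], [370.3, 234.1], [258.6, 236.2], [290.5, 236.0]] scenecrop [198. 187.]
```

All three checks agree: span and row of the open tips in the wrist view, and the tip height in the scene view. The real fingertips sit about 33 mm above the reported TCP, so they closed just over the bar (its top is at 0.164). I open and go about 33 mm lower, then check that the tips straddle the bar.

```bash
python3 -m pendant '[[[1,0,0,-0.5,0],[1,0,0,0,0],[1,0,0,0,0],[1,0,0,0,0],[1,0,0,0,0],[1,0,0,0,0],[1,0,0,0,0],[1,0,0,0,0]]]' && python3 -m pendant '[[[1,0,0,0,0],[1,0,0,1.5,0],[1,0,0,1.5,0],[1,0,0,0.8,0],[1,0,0,0,0]]]'
python3 - <<'E'
from plant import robot
from h import *
w=robot.read_camera("wrist")["img"];s=robot.read_camera("scene")["img"]
cv2.imwrite("pics/m3.png",np.hstack([cv2.resize(s[140:220,195:275],(400,400),interpolation=2),cv2.resize(w[120:320,155:355],(400,400),interpolation=2)]))
E
```

```text
t: 6.2
tool_pos: [0.5258, 0.0605, 0.1379]
orientation: [-2.62, -1.734, 0.0]
force: [0.2, -0.3, 0.5]
opening: 0.0598
gripper_force: 0.0
t: 6.7
tool_pos: [0.5238, 0.0604, 0.0971]
orientation: [-2.618, -1.732, 0.006]
force: [0.3, -0.3, -0.9]
opening: 0.0927
gripper_force: 0.0
```

View pics/m3.png

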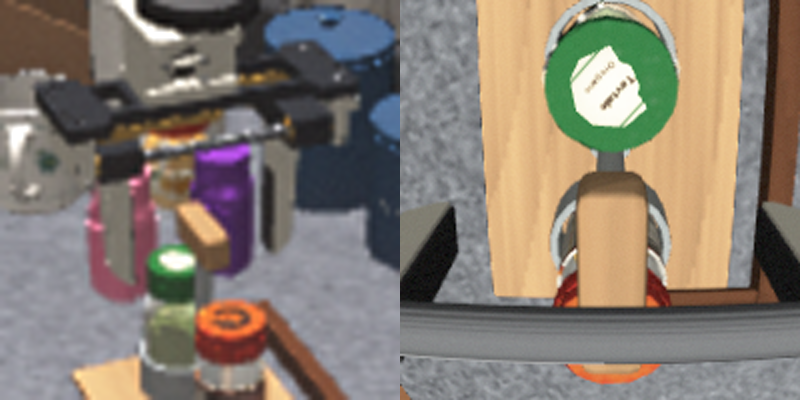

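The fingers now straddle the bar: scene tips at crop (125,285) and (275,250), bar at (205,235) between them. I close on it.

```bash
python3 -m pendant '[[[0,0,0,0,0],[0,0,0,0,0],[0,0,0,0,0],[0,0,0,0,0],[0,0,0,0,0],[0,0,0,0,0],[0,0,0,0,0],[0,0,0,0,0]]]' 50; python3 -m pendant '[[[0,0,0,0,0],[0,0,0,0,0],[0,0,0,0,0],[0,0,0,0,0]]]'
python3 - <<'E'
from plant import robot
from h import *
need(robot,[.4435,.0955,.0985],np.radians(-23))
E
```

```text
t: 7.6
tool_pos: [0.5258, 0.0604, 0.0999]
orientation: [-2.62, -1.734, 0.0]
force: [-0.0, 0.4, -1.1]
opening: 0.0332
gripper_force: 0.0
t: 8.0
tool_pos: [0.5259, 0.0604, 0.0999]
orientation: [2.62, 1.734, 0.0]
force: [0.1, 0.2, -1.4]
opening: 0.0178
gripper_force: 50.0
t 8.0 q [ 0.02 -0.    1.79 -0.    1.36  0.42] pos [0.5259 0.0604 0.0999] z [ 1.e-04 -0.e+00 -1.e+00] roll deg -0.0 
shift cm before roll [ 0.01 -8.95  0.14] after roll [ 0.01 -8.95  0.14] F [ 0.1  0.2 -1.4] open 0.017844929297255435
```

Gripped: 17.8 mm opening at 50 N. Sliding out along -x (tool -y).

```bash
python3 -m pendant '[[[0,0,-0.2,0,0],[0,0,-0.4,0,0],[0,0,-0.5,0,0],[0,0,-0.5,0,0],[0,0,-0.5,0,0],[0,0,-0.5,0,0],[0,0,-0.3,0,0],[0,0,-0.1,0,0]]]' && python3 -c "
from plant import robot
s=robot.read_state();print(s['force'].round(1),s['wrist_torque'].round(2),s['opening'])"
```

```text
t: 8.8
tool_pos: [0.4978, 0.0723, 0.0999]
orientation: [-2.62, -1.734, 0.0]
force: [2.9, -1.3, -0.6]
opening: 0.0177
gripper_force: 50.0
[ 2.9 -1.3 -0.6] [-0.3  -0.52  0.02] 0.01767099005573056
```

Drag is 3 N, with no jam. I continue another 6.2 cm.

```bash
python3 -m pendant '[[[0,0,-0.3,0,0],[0,0,-0.5,0,0],[0,0,-0.6,0,0],[0,0,-0.6,0,0],[0,0,-0.6,0,0],[0,0,-0.6,0,0],[0,0,-0.6,0,0],[0,0,-0.6,0,0]]]' && python3 -m pendant '[[[0,0,-0.6,0,0],[0,0,-0.6,0,0],[0,0,-0.4,0,0],[0,0,-0.2,0,0],[0,0,0,0,0]]]'
python3 - <<'E'
from plant import robot
from h import *
s=robot.read_state();print(s['force'].round(1),s['wrist_torque'].round(2),s["tool_pos"].round(4),s["opening"])
w=robot.read_camera("wrist")["img"];t=robot.read_camera("top")["img"]
cv2.imwrite("pics/m4.png",np.hstack([cv2.resize(t[165:265,195:295],(400,400),interpolation=2),cv2.resize(w,(400,300))[:,:].copy() if 0 else cv2.resize(w[0:384,64:448],(400,400))]))
E
```

```text
t: 9.6
tool_pos: [0.4572, 0.0896, 0.1]
orientation: [2.62, 1.734, 0.0]
force: [14.7, -6.0, 31.8]
opening: 0.0178
gripper_force: 50.0
t: 10.1
tool_pos: [0.4405, 0.0966, 0.0999]
orientation: [-2.619, -1.734, 0.001]
force: [-0.1, -1.4, 3.6]
opening: 0.0177
gripper_force: 50.0
[-0.1 -1.4  3.6] [-0.17 -0.02  0.02] [0.4405 0.0966 0.0999] 0.017672253847338986
```

View pics/m4.png

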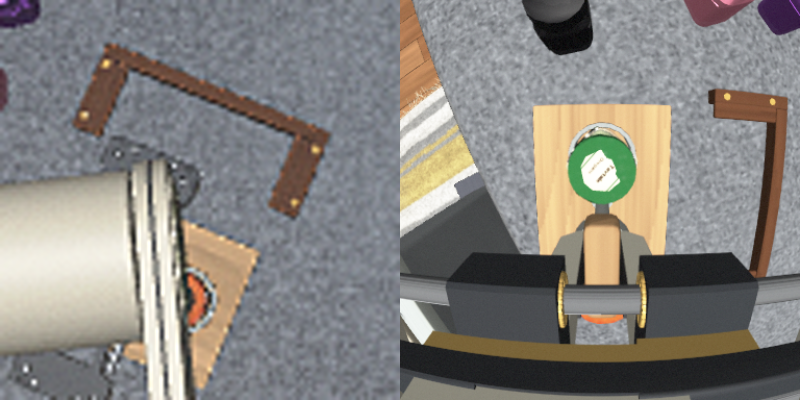

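The board is fully clear of the dock: gap in the wrist view between x≈670 and 712, jars in their wells. Now a gentle lift.

```bash
python3 -m pendant '[[[0,0,0,-0.1,0],[0,0,0,-0.2,0],[0,0,0,-0.3,0],[0,0,0,-0.4,0],[0,0,0,-0.5,0],[0,0,0,-0.6,0],[0,0,0,-0.6,0],[0,0,0,-0.3,0]]]' 60
python3 - <<'E'
from plant import robot
from h import *
s=robot.read_state();print(s['force'].round(1),s['wrist_torque'].round(2),s["tool_pos"].round(4),R.from_rotvec(s["orientation"]).as_matrix()[:,2].round(4))
w=robot.read_camera("scene")["img"]
cv2.imwrite("pics/m5.png",cv2.resize(w[150:270,160:280],(480,480),interpolation=2))
E
```

```text
t: 11.0
tool_pos: [0.4416, 0.0965, 0.131]
orientation: [2.619, 1.734, 0.002]
force: [0.1, 0.2, -6.4]
opening: 0.0177
gripper_force: 60.0
[ 0.1  0.2 -6.4] [-0.06  0.05  0.02] [0.4416 0.0965 0.131 ] [ 1.2e-03  1.0e-04 -1.0e+00]
```

View pics/m5.png

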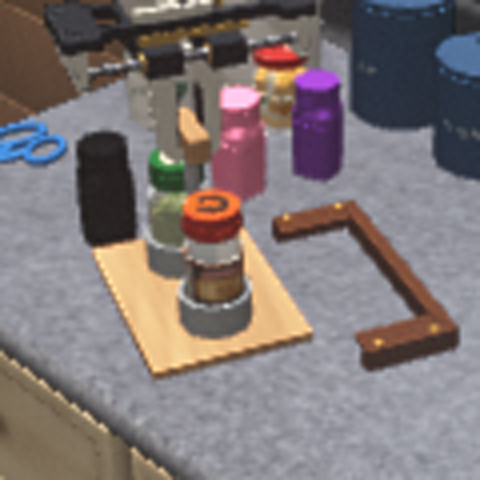

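The caddy hangs clear and looks level, both jars in their wells. About 8.9 cm remains.

```bash
python3 -m pendant '[[[0,0,0,-0.3,0],[0,0,0,-0.6,0],[0,0,0,-0.8,0],[0,0,0,-0.8,0],[0,0,0,-0.8,0],[0,0,0,-0.8,0],[0,0,0,-0.8,0],[0,0,0,-0.8,0]]]' && python3 -m pendant '[[[0,0,0,-0.8,0],[0,0,0,-0.8,0],[0,0,0,-0.7,0],[0,0,0,-0.5,0],[0,0,0,-0.3,0],[0,0,0,-0.1,0],[0,0,0,0,0],[0,0,0,0,0]]]' && python3 -m pendant '[[[0,0,0,0,0],[0,0,0,0,0],[0,0,0,0,0],[0,0,0,0,0]]]'
python3 - <<'E'
from plant import robot
from h import *
s=robot.read_state();print(s['force'].round(1),s['wrist_torque'].round(2),s["tool_pos"].round(4),R.from_rotvec(s["orientation"]).as_matrix()[:,2].round(4))
w=robot.read_camera("scene");cv2.imwrite("pics/m6.png",cv2.resize(w["img"][90:260,130:300],(510,510),interpolation=2))
g=s["tool_pos"][:2];x=np.array([.9205,-.39]);y=np.array([.39,.9205])
print([(np.array(proj(w,[*(g+a*.065*x+b*.09*y),.13])-[130,90])*3 for a,b in((-1,1),(-1,-1),(1,-1),(1,1))])
E
```

```text
t: 11.85
tool_pos: [0.4412, 0.0964, 0.1877]
orientation: [2.62, 1.734, 0.0]
force: [0.4, 0.3, -6.2]
opening: 0.0177
gripper_force: 60.0
t: 12.65
tool_pos: [0.4409, 0.0964, 0.2185]
orientation: [-2.62, -1.734, 0.001]
force: [-0.2, -0.9, -6.8]
opening: 0.018
gripper_force: 60.0
t: 13.05
tool_pos: [0.4411, 0.0964, 0.2189]
orientation: [-2.62, -1.734, 0.0]
force: [-0.6, -0.8, -6.8]
opening: 0.0173
gripper_force: 60.0  File "<stdin>", line 6
    print([(np.array(proj(w,[*(g+a*.065*x+b*.09*y),.13])-[130,90])*3 for a,b in((-1,1),(-1,-1),(1,-1),(1,1))])
                                                                                                            ^
SyntaxError: closing parenthesis ']' does not match opening parenthesis '('
```

Ten pictures viewed, so I check the level and height by numbers: the board's mask against the corners expected at 0.12 m.

Run:
```python
from plant import robot
from h import *
s=robot.read_state();print(s["tool_pos"].round(4),s["force"].round(1),abs(s["dq"]).max().round(4),R.from_rotvec(s["orientation"]).as_matrix()[:,2].round(4))
w=robot.read_camera("scene");g=s["tool_pos"][:2];x=np.array([.9205,-.39]);y=np.array([.39,.9205])
for a,b in((-1,1),(-1,-1),(1,-1),(1,1)): print("expected corner",proj(w,[*(g+a*.065*x+b*.09*y),.129]))
h=cv2.cvtColor(w["img"],cv2.COLOR_BGR2HSV);m=cv2.inRange(h,(10,70,130),(22,170,255));m[:150]=0;m[300:]=0;m[:,:130]=0;m[:,300:]=0
n,l,st,ce=cv2.connectedComponentsWithStats(m);i=1+st[1:,4].argmax();print(st[i])
c=max(cv2.findContours((l==i).astype(np.uint8),0,2)[0],key=cv2.contourArea)
print(cv2.approxPolyDP(cv2.convexHull(c),3,True)[:,0].tolist())
for n_,lo,hi in(("green",(45,100,40),(85,255,255)),("red",(0,170,120),(12,255,255))):
    k=cv2.inRange(h,lo,hi);k[:100]=0;k[260:]=0;k[:,:150]=0;k[:,300:]=0
    n,l,st,ce=cv2.connectedComponentsWithStats(k);j=1+st[1:,4].argsort()[::-1][:3];print(n_,[(ce[q].round(1).tolist(),int(st[q,4])) for q in j if q<n])
for b,z in((.044,.226),(-.044,.232)): print("cap expected",proj(w,[*(g+b*y),z]))
```

```text
[0.4411 0.0964 0.2189] [-0.6 -0.8 -6.8] 0.0021 [-1.e-04  0.e+00 -1.e+00]
expected corner [179.8 188.6]
expected corner [195.4 217.5]
expected corner [237.5 207.9]
expected corner [217.6 181.3]
[ 130  230   60   70 1106]
[[189, 299], [156, 299], [130, 277], [131, 230], [174, 273]]
green [([198.6, 167.5], 31)]
red [([210.5, 175.8], 67), ([229.0, 162.5], 43), ([209.0, 181.3], 3)]
cap expected [201.5 164.2]
cap expected [210.4 174.8]
```

Run:
```python
from plant import robot
from h import *
w=robot.read_camera("scene")
h=cv2.cvtColor(w["img"],cv2.COLOR_BGR2HSV);m=cv2.inRange(h,(8,60,110),(24,190,255));m[:178]=0;m[224:]=0;m[:,:172]=0;m[:,246:]=0
n,l,st,ce=cv2.connectedComponentsWithStats(m);j=1+st[1:,4].argsort()[::-1][:2]
p=np.argwhere(np.isin(l,[q for q in j if st[q,4]>40]))[:,::-1].astype(np.int32)
print(st[j].tolist(),cv2.approxPolyDP(cv2.convexHull(p),2.5,True)[:,0].tolist())
```

```text
[[181, 184, 65, 37, 866], [208, 195, 8, 5, 29]] [[245, 204], [237, 211], [196, 220], [181, 190], [218, 184]]
```

The corners match a level board to about 1 px, with a uniform offset of about 2 px. The rise is 11.9 cm and the arm is still, so I hand in.

```bash
python3 -c "
from plant import robot
print(robot.close_job())"
```

```text
the job is handed in; nothing more can be done
None
```

I slid the caddy straight out of the dock, lifted it level with both jars still in their wells, and handed the job in with it held still about 12 cm above the worktop; the wrist force briefly read about 36 N during the slide.

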